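Open the pump's tubing bed: isolate, then hold the tensioner back

TASK

Switch the white peristaltic pump off at its isolator by flipping the red-balled lever all the way over from the green side to the white side; leave the blue-balled lever on and everything else on the bench where it stands. Only then push the yellow handle of the pump's sprung blue tensioner arm away from the roller rotor, back past its ratchet click (about three quarters of its travel, or right to its end stop), and hold it there so that a colleague could lay in a tube. Finish while still holding: the arm springs back if you let go, so the gripper must be keeping it compressed when the program ends.

Things in the scene. Friction and masses are not known exactly. Their poses are not given: they have to be found in the camera images.
- pump: white benchtop peristaltic pump, fixed, 280 x 240 x 90 mm (x, y, z) with a flat deck at 90 mm; origin centre of its underside, front faces its own -x. On the deck: a roller rotor 92 mm across, 32 mm high, centred at pump (15, 68) mm, the blue tensioner arm beside it and the orange pawl behind it
- pivot (a point): pivot axis (vertical) of the blue tensioner arm, at deck height; pump frame (50, 0, 90) mm
- handle (a point): point on the axis of the upright yellow handle at the free end of the tensioner arm, 50 mm above the deck (140 mm above the bench), 125 mm from the pivot. The handle is a round post 18 mm across; its yellow part runs from 107 to 167 mm above the bench. At rest it lies on the pump's -x side of the pivot, at pump (-75, 0) mm; round it the deck is clear
- tension_arm (a joint): hinge of the tensioner arm, rad: 0 = rest, towards the rotor; grows as the handle is pushed towards the pump's own -y side (anticlockwise from above); end stop 0.80. A tooth rides over the pawl from 0.24 to 0.57 (crest 0.40), then clicks clear. Spring at the handle: 3 N at rest, 7 N at the stop, up to 2 N more while climbing the tooth. It does not latch: let go, it returns to 0
- pawl (a joint): slide of the orange sprung pawl, m: 0 = seated, about 0.002 when the arm's tooth lifts it, back near 0 after the click
- red_lever_base: isolator of the pump: white-grey switch box 100 x 80 x 46 mm (x, y, z) with a lever on top; origin centre of its underside. The lever's hinge runs along the box's y axis 54 mm above the origin; the box's front (-x) face has a red plate, the top a green bar on the on side (-x) and a white bar on the off side (+x)
- red_lever (a joint): hinge of the red-balled lever: 0 = on (leans 0.5 rad to the box's own -x side, over the green bar), 1.0 rad = off (leans 0.5 rad to the box's +x side, over the white bar). A sprung plunger snaps it over the middle; it stays at either end. Pushing it over takes about 2 N at the ball
- red_lever_ball (a point): centre of the lever's red ball, 28 mm across, 75 mm from the hinge; on the box's centre line, 120 mm above the bench at either end and 129 mm in the middle, travelling from 36 mm on the -x side of the hinge to 36 mm on the +x side
- blue_lever_base: isolator of another machine, to be left on: white-grey switch box 100 x 80 x 46 mm (x, y, z) with a lever on top; origin centre of its underside. The lever's hinge runs along the box's y axis 54 mm above the origin; the box's front (-x) face has a blue plate, the top a green bar on the on side (-x) and a white bar on the off side (+x)
- blue_lever (a joint): hinge of the blue-balled lever: 0 = on (leans 0.5 rad to the box's own -x side, over the green bar), 1.0 rad = off (leans 0.5 rad to the box's +x side, over the white bar). A sprung plunger snaps it over the middle; it stays at either end. Pushing it over takes about 2 N at the ball
- blue_lever_ball (a point): centre of the lever's blue ball, 28 mm across, 75 mm from the hinge; on the box's centre line, 120 mm above the bench at either end and 129 mm in the middle, travelling from 36 mm on the -x side of the hinge to 36 mm on the +x side
- media_bottle: bystander: clear glass bottle, blue cap, 72 mm across, 160 mm tall; origin centre of its underside
- beaker: bystander: glass beaker, 76 mm across, 95 mm tall; origin centre of its underside
- tip_box: bystander: white box with green lid, 122 x 87 x 72 mm; origin centre of its underside
- tube_rack: bystander: blue tube rack with red- and yellow-capped tubes, 90 x 200 x 80 mm; origin centre of its underside
- jar: bystander: small amber jar, white cap, 54 mm across, 60 mm tall; origin centre of its underside
- vial: bystander: amber vial, blue cap, 28 mm across, 45 mm tall, standing on the pump's deck in its far left corner (pump frame x 108, y 88 mm); origin centre of its underside
- spray_bottle: bystander: yellow bottle, red cap, 68 mm across, 170 mm tall; origin centre of its underside

How it is judged (in metres and radians):
On the way, in this order (a step that is already met when the one before it is completed fails the run):
1. the red lever is flipped to off (value of joint red_lever above 0.85 rad), for 0.2 s.
2. the tensioner arm is pushed past the click by the fingers (value of joint tension_arm above 0.58 rad and contact force between the fingers and tension_arm above 2 N), for 0.3 s.
At the end, for the whole second after the job is handed in: The red lever is off (over 0.85 rad) and the blue one on (under 0.15 rad); the tensioner arm stands still past its click (over 0.58 rad, pawl seated again to within 1.2 mm), held there by the fingers with more than 2 N (all of step 2 and value of joint red_lever above 0.85 rad and value of joint blue_lever below 0.15 rad and value of joint pawl below 0.0012 m and velocity of joint tension_arm between -0.1 and 0.1 rad/s); the arm keeps its last pose, push and grip.
It fails at once if the tensioner arm is pushed back (over 0.2 rad) while the pump is still on (value of joint tension_arm above 0.2 rad and value of joint red_lever below 0.7 rad).
It fails at once if the blue lever is moved off its on end (over 0.3 rad) (value of joint blue_lever above 0.3 rad).
It fails at once if a bystander is shifted by more than 30 mm or tipped (distance of any of media_bottle, beaker, tip_box, tube_rack, jar, vial, spray_bottle from where it was at the start of the episode above 0.03 m or angle between any of media_bottle, beaker, tip_box, tube_rack, jar, vial, spray_bottle's own z axis and vertical above 0.4 rad).
It also fails if it takes over 48 s, if anything falls off the work surface, if the arm or the gripper's body presses on something with over 40 N, if the wrist force passes 120 N, or if a joint passes its speed limit or range.

ROBOT

A 6-joint arm with a two-finger parallel gripper is mounted at the origin on the work surface. World frame = base frame: x ahead of the robot, y to its left, z up, the work surface at z = 0. Lengths are in mm, angles in rad, forces in N, time in s.
With the tool pointing down it reaches from about 275 to 1000 mm from the base axis. Payload 8.4 kg.
Tool frame: the origin (TCP) lies at the very end of the fingers, on their centre line; the grasp point (between the pads) lies 19 mm behind it (r.pinch_z is the distance from the TCP to the grasp point, in mm); z points along the fingers, y is the direction in which the jaws open and shut (so a half turn about z gives the same grasp; the last joint's range is limited). The gripper opens to 85 mm and grips with 20 to 120 N. Pads are 22 mm wide; open, the fingers measure 114 mm over their backs; the gripper's body (76 mm by 85 mm) begins 54 mm behind the grasp point. The pads swing forward as they close: fully open they stand 13 mm farther back than shut.
Start: joints at [1.301, 0.353, 1.633, -0, 1.155, -0.002], TCP at [165.38, 602.725, 231.281] pointing down, gripper open.
Joint ranges: [-2.63, 2.63], [-0.92, 2.1], [0.06, 2.66], [-1.3, 4.44], [0, 2.69], [-3.02, 3.02]. Speed limits (rad/s): [2.22, 2.22, 2.79, 3.14, 3.14, 3.14].

INTERFACE

Orientations are given as [roll, pitch, yaw] about the fixed x, y, z axes, in that order (R = Rz(yaw) Ry(pitch) Rx(roll)).
In Python, from rig import r, optics gives the robot as it stands.
- The arm moves only by the shell command python3 -m creep 'ROWS' [FORCE]. ROWS is JSON, a list of rows, each an object with "dp": the shift along the tool's x, y, z in mm, a list of three; "angular": the turn, a rotation vector about the tool's x, y, z in rad, a list of three; "fingers": the finger opening in mm, from 0 to 85.4. In form: [{"dp": [dx, dy, dz], "angular": [wx, wy, wz], "fingers": fingers}, ...]. A call has 1 to 5 rows; each row is the pose to reach, as a shift and turn from the pose commanded when the call began, along the tool's axes at that moment; what a row does not reach only later rows make up. A row lasts 1/12 s, in which the tool goes at most 41.7 mm and 7.16 degrees, less where a joint would pass 70% of its speed; a pose out of reach is approached as far as the arm can. A call with a gripper value outside its range is refused whole. The fingers move at their own pace and stop on an object; FORCE is the grip in N (left out, the last holds). Time passes only in rows, so rows that repeat a pose let the fingers close. It gives the time, the measured TCP pose, the force and the opening at its end, in the units of the state.
- r.sense(): the state, without advancing time (a new reading comes with each control period).
- optics.grab_frame(name): name is "scene" or "top" or "wrist"; returns the picture (420x560x3 uint8, blue, green, red); there is no depth.
- optics.camera_params(name): a dict with "fx", "fy", "cx", "cy" (pixels), "eye" and "rotation" of the camera in the world; the wrist camera has in their place "T_tool_cam" (4x4, takes a point from camera to tool coordinates, whose origin is the TCP and whose axes are the flange's). Camera axes: x right, y up, looking along -z (the intrinsics and any distortion apply to the point x, -y, -z); pixel columns grow to the right and rows downward; lengths in mm; the calibration is good to about 2 mm. The wrist camera is an equidistant fisheye: a pixel r from the principal point sees the ray r / f radians off the axis. A picture is of the moment at which its call begins: read the wrist's pose just before it. camera_params takes no time and is no camera call.
- r.sign_off(): hands the job in, once; it reports no verdict.
The state is a dict: "clock": time; "qpos": joint angles; "qvel": joint speeds; "joint_efforts": joint torques, N m; "eef_pos": TCP position; "tcp_rot": TCP orientation; "contact_force": force on the tool from outside, world axes, zero at the start; "wrist_torque": the same for the moment, N m; "opening": opening from 0.0 (shut) to 1.0 (fully open).
Only numpy, scipy, OpenCV 4.12 (cv2) and the standard library are available. Lean on these libraries where they do the work, as an engineer would, in place of code of your own. Each camera call takes 0.05 s, during which the arm holds its last target.

## Working session

There is one attempt and no reset: what is moved stays moved. The work goes in short steps, Python scripts to look and compute and a shell command to move; the robot and the scene stay as the last step left them, time stands still between calls to the robot, and variables do not carry over. Pictures are saved under pics/ and viewed, and the job is handed in when it is done.

```bash
ls; mkdir -p pics
python3 - <<'E'
from rig import r, optics
import cv2
for n in ["scene","top"]:
    im=optics.grab_frame(n); cv2.imwrite(f"pics/{n}0.png",im)
    print(n,optics.camera_params(n))
print(optics.camera_params("wrist"))
print(r.sense())
E
```

```text
pics
scene {'fx': 462.9321024309859, 'fy': 462.9321024309859, 'cx': 281.2369287557709, 'cy': 214.83883601857644, 'eye': array([1170.44646382, -739.43765944,  845.51853384]), 'rotation': array([ 0.93371961, -0.01726608,  0.71164202])}
top {'fx': 382.69951731292844, 'fy': 382.69951731292844, 'cx': 276.3279470849211, 'cy': 210.56490385606253, 'eye': array([ 463.29064829,   14.89960683, 1449.54494525]), 'rotation': array([ 6.23948545e-02, -9.56801147e-04, -1.57777780e+00])}
{'fx': 325.19226210127806, 'fy': 325.19226210127806, 'cx': 281.13969100285766, 'cy': 206.77096178252955, 'T_tool_cam': array([[ 1.33100049e-03,  9.63330004e-01,  2.68316103e-01,
         6.73281717e+01],
       [ 9.99999041e-01, -1.38520499e-03,  1.27100767e-05,
        -5.38801915e-01],
       [ 3.83916803e-04,  2.68315829e-01, -9.63330924e-01,
        -1.43396757e+02],
       [ 0.00000000e+00,  0.00000000e+00,  0.00000000e+00,
         1.00000000e+00]])}
{'clock': 0.1, 'qpos': array([ 1.30061105e+00,  3.53597405e-01,  1.63404078e+00, -1.03538988e-05,
        1.15516932e+00, -2.41615914e-03]), 'qvel': array([ 0.00081251, -0.00138139, -0.00382701,  0.00022476, -0.00093313,
       -0.00031311]), 'joint_efforts': array([-1.83245516e-03, -6.06361413e+01, -3.42819536e+01, -5.84434201e-05,
        4.04788821e-03,  9.50271840e-06]), 'eef_pos': array([165.26723844, 602.33165046, 230.6333015 ]), 'tcp_rot': array([-3.14037779e+00,  6.53202936e-06,  2.87382773e+00]), 'contact_force': array([-0.34525631,  0.14746916,  1.85670104]), 'wrist_torque': array([0.03427096, 0.03322336, 0.01645444]), 'opening': 1.001682299930902}
```

View pics/scene0.png

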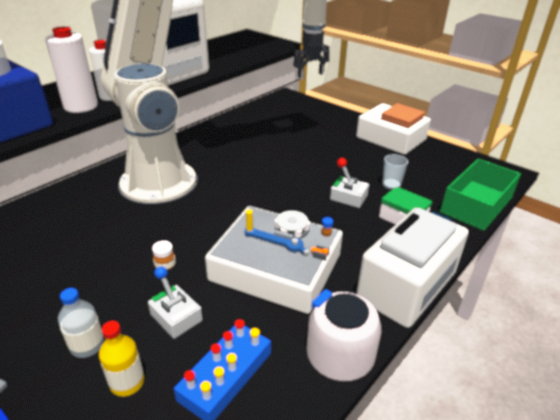

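View pics/top0.png

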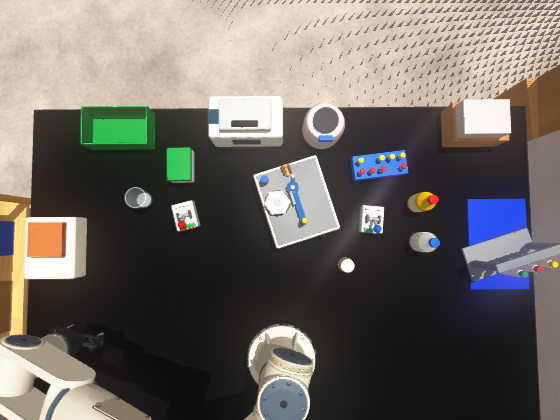

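The scene view shows the red lever left of the pump, its ball near (342,162), and the yellow handle at about (249,220). In the top view the red ball is near (182,226) and the handle near (305,221). Next I'll triangulate them.

```bash
cat > h.py <<'E'
import numpy as np, cv2
from rig import r, optics
from scipy.spatial.transform import Rotation as R
def ray(n,u,v):
    c=optics.camera_params(n)
    M=R.from_euler('xyz',c['rotation']).as_matrix()
    d=np.array([(u-c['cx'])/c['fx'],-(v-c['cy'])/c['fy'],-1.])
    d=M@d; return np.array(c['eye']),d/np.linalg.norm(d)
def plane(n,u,v,z):
    e,d=ray(n,u,v); return e+d*(z-e[2])/d[2]
def tri(a,b):
    (e1,d1),(e2,d2)=a,b
    s=np.linalg.lstsq(np.c_[d1,-d2],e2-e1,rcond=None)[0]
    p,q=e1+s[0]*d1,e2+s[1]*d2
    return (p+q)/2,np.linalg.norm(p-q)
def blobs(im,lo,hi,amin=8):
    h=cv2.cvtColor(im,cv2.COLOR_BGR2HSV)
    m=cv2.inRange(h,lo,hi)
    n,l,s,c=cv2.connectedComponentsWithStats(m)
    return [(c[i].round(1).tolist(),s[i].tolist()) for i in range(1,n) if s[i][4]>=amin]
E
python3 - <<'E'
from h import *
S=cv2.imread('pics/scene0.png');T=cv2.imread('pics/top0.png')
for nm,lo,hi in [('red1',(0,150,110),(5,255,255)),('red2',(172,150,110),(180,255,255)),('yel',(20,150,120),(32,255,255)),('blue',(100,150,80),(125,255,255)),('green',(50,120,60),(85,255,255))]:
    for n,im in (('S',S),('T',T)):
        print(nm,n,[b for b in blobs(im,lo,hi) if b[1][4]<2500])
cv2.imwrite('pics/topz.png',cv2.resize(T[140:290,160:400],None,fx=3.3,fy=3.3,interpolation=cv2.INTER_CUBIC))
E
```

```text
red1 S [([61.9, 31.7], [54, 27, 17, 10, 144]), ([99.8, 43.8], [95, 40, 11, 9, 79]), ([341.6, 161.8], [337, 157, 10, 10, 76]), ([239.2, 322.4], [234, 319, 11, 9, 68]), ([110.5, 328.6], [102, 320, 18, 18, 268]), ([226.4, 335.0], [222, 331, 9, 9, 46]), ([214.5, 347.5], [211, 343, 8, 10, 52]), ([188.2, 374.9], [184, 370, 9, 11, 64])]
red1 T [([382.8, 168.2], [381, 167, 4, 4, 11]), ([372.5, 169.6], [371, 168, 4, 4, 11]), ([361.8, 171.2], [360, 170, 4, 4, 11]), ([433.2, 199.0], [428, 195, 11, 9, 69]), ([181.3, 223.9], [178, 221, 8, 7, 43])]
red2 S [([229.5, 334.1], [227, 330, 5, 10, 15]), ([217.6, 347.1], [215, 343, 5, 10, 12]), ([191.8, 374.1], [189, 370, 5, 10, 12])]
red2 T [([403.8, 165.8], [402, 164, 5, 5, 20]), ([362.6, 170.4], [360, 169, 5, 5, 8]), ([539.5, 269.0], [537, 267, 6, 5, 26])]
yel S [([509.8, 72.8], [482, 0, 55, 154, 939]), ([532.1, 72.9], [501, 0, 59, 160, 676]), ([342.2, 58.2], [340, 42, 6, 34, 103]), ([302.3, 85.8], [300, 78, 5, 15, 53]), ([248.9, 219.3], [246, 210, 6, 20, 99]), ([254.9, 331.5], [251, 327, 9, 10, 73]), ([117.6, 353.1], [99, 334, 38, 38, 1080]), ([231.3,
[... 890 characters left out ...]
, [261, 176, 7, 7, 38]), ([295.8, 198.2], [287, 179, 18, 41, 189]), ([494.1, 217.7], [467, 198, 60, 48, 2250]), ([376.9, 228.2], [374, 225, 7, 7, 40]), ([12.0, 236.5], [12, 227, 1, 20, 20]), ([434.5, 242.2], [430, 238, 10, 9, 81]), ([0.5, 250.6], [0, 245, 3, 10, 16]), ([500.4, 282.5], [470, 272, 60, 18, 744])]
green S [([337.4, 180.7], [333, 176, 10, 10, 42]), ([405.0, 199.4], [381, 187, 52, 26, 790]), ([172.5, 287.3], [171, 285, 4, 6, 15]), ([158.3, 295.3], [151, 291, 15, 10, 78])]
green T [([99.5, 107.0], [93, 107, 14, 1, 14]), ([178.1, 163.6], [166, 147, 25, 34, 841]), ([189.6, 225.0], [185, 223, 10, 5, 28]), ([368.6, 229.5], [364, 228, 11, 4, 25]), ([524.7, 274.0], [522, 272, 6, 5, 24])]
```

View pics/topz.png

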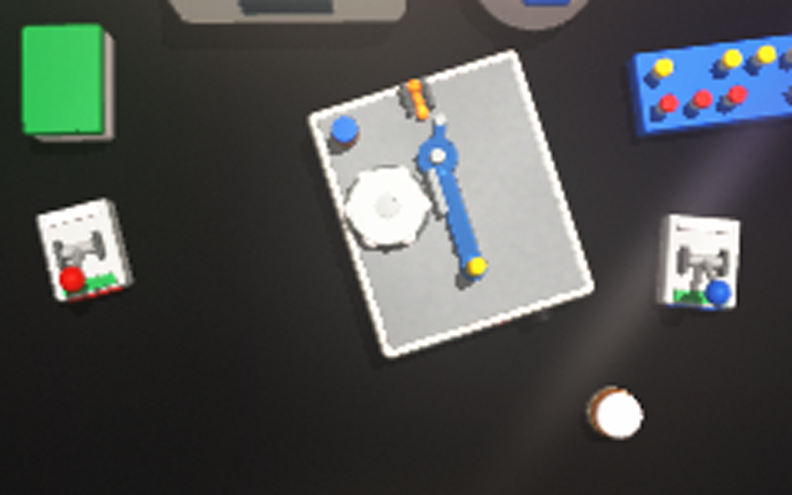

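The zoomed top view shows three things. The red ball is at full-image (181.5,224.5), leaning toward the robot on the green side. The yellow handle is at (304,220.5) and the white pivot cap at (292.5,187). Next, pose of the pump and both boxes.

Run:
```python
from h import *
red,e=tri(ray('top',181.4,224.2),ray('scene',341.8,161.8));print('red ball',red,e,plane('top',181.4,224.2,120),plane('scene',341.8,161.8,120))
b,e=tri(ray('top',376.9,228.2),ray('scene',160.1,272.5));print('blue ball',b,e)
print('handle top view z167',plane('top',304.0,220.3,167),'scene z137',plane('scene',248.9,219.3,137))
print('tri', tri(ray('top',304,220.3),ray('scene',248.9,211)))
T=cv2.imread('pics/top0.png')
Z=lambda x,y:(160+x/3.3,140+y/3.3)
for nm,pts,z in [('pump',[(309,117),(515,51),(593,292),(387,355)],90),('redbox',[(37,213),(106,199),(127,288),(58,300)],46),('bluebox',[(667,215),(740,220),(736,306),(660,302)],46)]:
    P=np.array([plane('top',*Z(*p),z)[:2] for p in pts]); print(nm,P.round(1).tolist(),P.mean(0).round(1))
    print([round(float(np.linalg.norm(P[i]-P[(i+1)%4])),1) for i in range(4)],
      [round(float(np.degrees(np.arctan2(*(P[(i+1)%4]-P[i])[::-1]))),1) for i in range(4)])
print('pivot',plane('top',*Z(438,155),115))
```

```text
red ball [501.71163452 342.38310429 124.62032086] 1.658745261280733 [501.18901491 342.99341154 120.        ] [497.94883926 350.02758974 120.        ]
blue ball [ 482.12342753 -335.78277122  121.69612374] 1.3790520199552887
handle top view z167 [510.06402054 -79.43390258 167.        ] scene z137 [505.90699917 -75.66937772 137.        ]
tri (array([510.18716091, -79.30675029, 167.07287427]), np.float64(0.3500830034787121))
pump [[674.7, 93.4], [745.6, -131.1], [482.9, -211.5], [417.0, 10.6]] [580.1 -59.7]
[235.4, 274.7, 231.6, 270.7] [-72.5, -163.0, 106.5, 17.8]
redbox [[575.8, 399.3], [590.9, 322.6], [491.6, 298.6], [478.8, 375.0]] [534.3 348.9]
[78.2, 102.2, 77.5, 100.0] [-78.9, -166.4, 99.5, 14.1]
bluebox [[568.7, -302.8], [562.6, -384.1], [466.9, -377.3], [472.0, -293.0]] [ 517.6 -339.3]
[81.5, 95.9, 84.4, 97.3] [-94.3, 175.9, 86.6, -5.8]
pivot [629.18146701 -45.05991432 115.        ]
```

The measurements agree with the given sizes:

| Item | Measured | Check |
|---|---|---|
| Red ball | about (500,342,120) | 36 mm on the -x side of the hinge of a box at (534,349), yaw about 13° |
| Handle | (510,-80) | 124 mm from the pivot |
| Pivot | (629,-45) | |
| Pump | yaw about 16.7° | |

Plan: shut the fingers, go behind the red ball on its -x side, and push along the box's +x.

```bash
cat > to.py <<'E'
import sys
from h import *
# python3 to.py x y z yawdeg : shift and turn in tool axes
s=r.sense(); M=R.from_euler('xyz',s['tcp_rot']); t=np.array([float(a) for a in sys.argv[1:4]])
print('clock',s['clock'],'pos',s['eef_pos'].round(1),'rpy',s['tcp_rot'].round(3),'F',s['contact_force'].round(1),'open',round(s['opening'],3),'q',s['qpos'].round(2))
N=R.from_euler('xyz',[np.pi,0,np.radians(float(sys.argv[4]))])
print('dp',M.inv().apply(t-s['eef_pos']).round(1),'ang',(M.inv()*N).as_rotvec().round(3))
E
python3 -m creep '[{"dp":[-34,-19,0],"angular":[0,0,-0.1],"fingers":0},{"dp":[-68,-38,0],"angular":[0,0,-0.2],"fingers":0},{"dp":[-102,-57,0],"angular":[0,0,-0.3],"fingers":0},{"dp":[-136,-76,0],"angular":[0,0,-0.4],"fingers":0},{"dp":[-170,-95,0],"angular":[0,0,-0.5],"fingers":0}]' 40
python3 to.py 442 328 200 193.2
```

```text
clock: 0.52
eef_pos: [304.9, 464.6, 231.0]
tcp_rot: [-3.141, -0.0, -2.904]
contact_force: [0.9, 1.1, 0.9]
opening: 0.298
clock 0.5167 pos [304.9 464.6 231. ] rpy [-3.141 -0.    -2.904] F [0.9 1.1 0.9] open 0.298 q [ 0.99  0.25  1.78 -0.    1.11 -0.82]
dp [-101.1 -165.    31. ] ang [-0.    -0.     0.007]
```

```bash
python3 -m creep '[{"dp":[-21,-33,4],"angular":[0,0,0],"fingers":0},{"dp":[-42,-67,10],"angular":[0,0,0],"fingers":0},{"dp":[-64,-101,18],"angular":[0,0,0],"fingers":0},{"dp":[-83,-134,25],"angular":[0,0,0],"fingers":0},{"dp":[-99,-163,31],"angular":[0,0,0],"fingers":0}]'
python3 to.py 442 328 108 193.2
python3 - <<'E'
from h import *
cv2.imwrite('pics/w1.png',optics.grab_frame('wrist'))
E
```

```text
clock: 0.93
eef_pos: [439.3, 328.2, 199.6]
tcp_rot: [-3.141, -0.0, -2.91]
contact_force: [0.1, 0.4, 0.0]
opening: 0.001
clock 0.9333 pos [439.3 328.2 199.6] rpy [-3.141 -0.    -2.91 ] F [0.1 0.4 0. ] open 0.001 q [ 0.64  0.27  1.83 -0.    1.04 -1.16]
dp [-2.7 -0.7 91.6] ang [-0.    -0.     0.001]
```

View pics/w1.png

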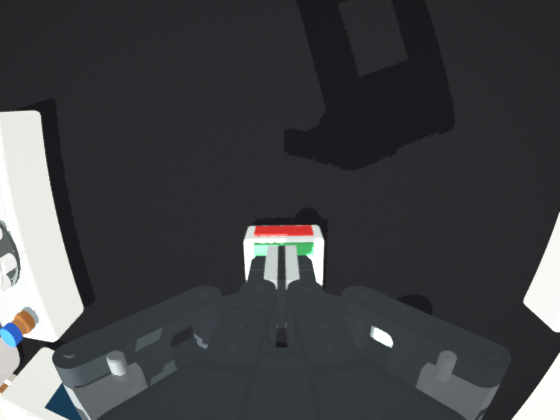

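The wrist view shows the red plate, centre column about 284, directly in line with the fingers at column 283, so lateral alignment is good. I'll go down and push.

```bash
python3 -m creep '[{"dp":[0,0,35],"angular":[0,0,0],"fingers":0},{"dp":[0,0,70],"angular":[0,0,0],"fingers":0},{"dp":[0,0,90],"angular":[0,0,0],"fingers":0},{"dp":[0,0,90],"angular":[0,0,0],"fingers":0}]'
python3 to.py 545 352 108 193.2
python3 - <<'E'
from h import *
cv2.imwrite('pics/s1.png',cv2.resize(optics.grab_frame('scene')[100:260,250:450],None,fx=3.5,fy=3.5))
E
```

```text
clock: 1.32
eef_pos: [435.4, 328.1, 106.0]
tcp_rot: [-3.138, -0.007, -2.91]
contact_force: [-0.3, -0.6, 0.6]
opening: 0.0
clock 1.3167 pos [435.4 328.1 106. ] rpy [-3.138 -0.007 -2.91 ] F [-0.3 -0.6  0.6] open 0.0 q [ 0.64  0.39  1.9  -0.    0.86 -1.16]
dp [-112.1   -1.9   -2.8] ang [-0.003 -0.007  0.001]
```

View pics/s1.png

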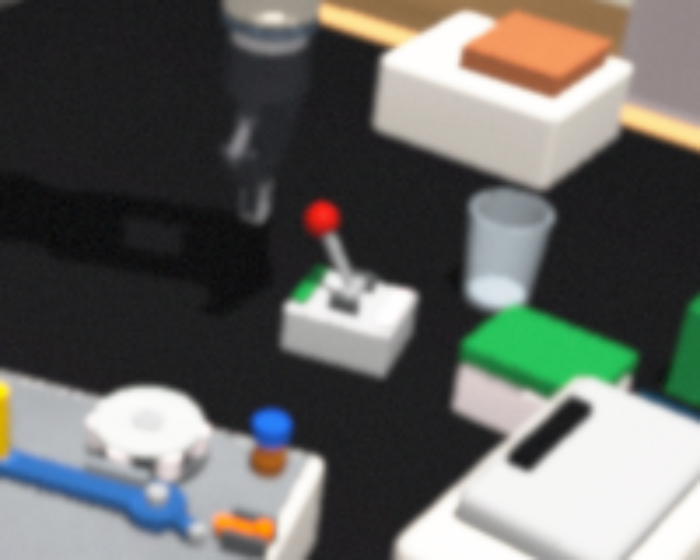

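The fingertips stand just short of the ball at ball height, which is at (320,217) in the crop. Now I'll push 115 mm along tool -x in two calls.

```bash
python3 -m creep '[{"dp":[-14,0,-2],"angular":[0,0,0],"fingers":0},{"dp":[-28,0,-2],"angular":[0,0,0],"fingers":0},{"dp":[-41,-1,-2],"angular":[0,0,0],"fingers":0},{"dp":[-53,-1,-2],"angular":[0,0,0],"fingers":0},{"dp":[-65,-1,-2],"angular":[0,0,0],"fingers":0}]'
python3 -m creep '[{"dp":[-12,0,0],"angular":[0,0,0],"fingers":0},{"dp":[-24,0,0],"angular":[0,0,0],"fingers":0},{"dp":[-36,0,0],"angular":[0,0,0],"fingers":0},{"dp":[-48,0,0],"angular":[0,0,0],"fingers":0},{"dp":[-48,0,0],"angular":[0,0,0],"fingers":0}]'
python3 - <<'E'
from h import *
cv2.imwrite('pics/s2.png',cv2.resize(optics.grab_frame('scene')[100:260,250:450],None,fx=3.5,fy=3.5))
E
python3 to.py 460 332 108 193.2
```

```text
clock: 1.78
eef_pos: [501.6, 344.7, 114.0]
tcp_rot: [3.141, -0.001, -2.909]
contact_force: [-3.2, -0.9, 2.4]
opening: -0.0
clock: 2.2
eef_pos: [544.5, 354.8, 112.5]
tcp_rot: [-3.141, -0.01, -2.91]
contact_force: [-16.8, -0.2, 4.9]
opening: -0.005
clock 2.25 pos [544.5 354.9 112.4] rpy [-3.141 -0.009 -2.91 ] F [-15.   -0.9   4.1] open 0.003 q [ 0.57  0.52  1.66  0.    0.97 -1.23]
dp [87.5 -2.8  5.2] ang [-0.    -0.009  0.001]
```

View pics/s2.png

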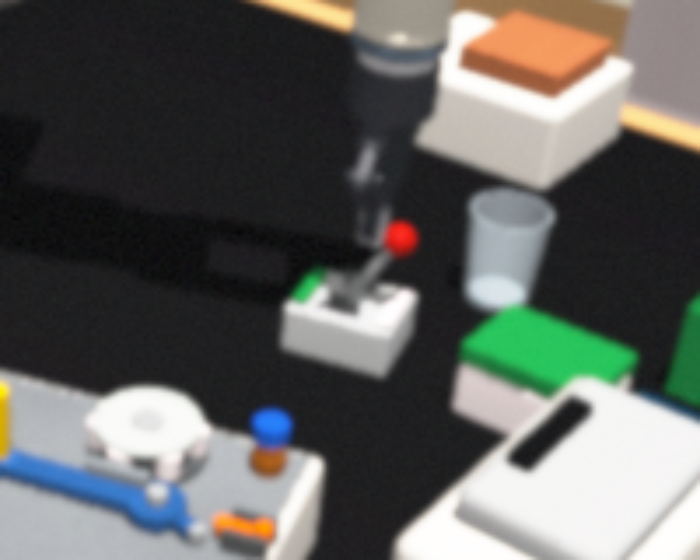

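The ball, at (401,238) in the crop, now leans to the +x side, and the 15 N force shows it is against its end stop. I'll back off and rise.

```bash
python3 -m creep '[{"dp":[15,0,0],"angular":[0,0,0],"fingers":0},{"dp":[40,0,-5],"angular":[0,0,0],"fingers":0},{"dp":[65,0,-30],"angular":[0,0,0],"fingers":0},{"dp":[80,0,-65],"angular":[0,0,0],"fingers":40},{"dp":[85,0,-100],"angular":[0,0,0],"fingers":40}]'
python3 - <<'E'
from h import *
T=optics.grab_frame('top'); S=optics.grab_frame('scene')
cv2.imwrite('pics/s3.png',np.hstack([cv2.resize(S[130:240,220:390],(400,260)),cv2.resize(T[140:290,160:400],(400,260))]))
print([b for b in blobs(S,(0,150,110),(5,255,255)) if 320<b[0][0]<370],[b for b in blobs(T,(0,150,110),(5,255,255)) if b[0][0]<300])
E
python3 to.py 508 -81 230 196.7
```

```text
clock: 2.67
eef_pos: [462.9, 335.0, 213.8]
tcp_rot: [-3.141, -0.002, -2.909]
contact_force: [0.1, 0.8, -0.4]
opening: 0.271
[([363.7, 167.4], [359, 163, 10, 10, 79])] [([176.2, 204.0], [173, 201, 7, 7, 44])]
clock 2.7667 pos [467.6 338.  219.8] rpy [ 3.137  0.01  -2.909] F [0.5 0.9 0.6] open 0.453 q [ 0.62  0.28  1.76  0.    1.09 -1.18]
dp [  57.4 -417.   -12.5] ang [ 0.004  0.01  -0.058]
```

View pics/s3.png

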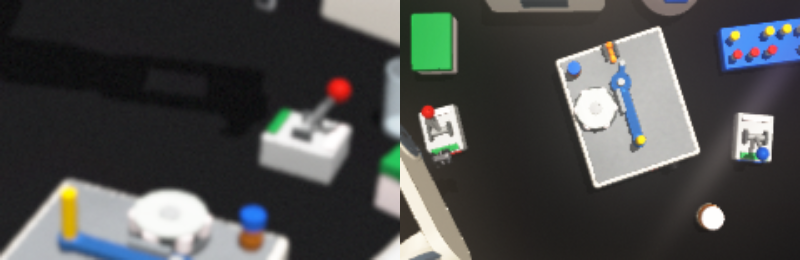

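The lever stays over to the off side, its ball having moved about 72 mm to top-view pixel (176,204). The tensioner and blue lever are unchanged. Now moving to above the yellow handle.

```bash
python3 -m creep '[{"dp":[5,-36,-4],"angular":[0,0,0],"fingers":45},{"dp":[10,-74,-8],"angular":[0,0,0],"fingers":45},{"dp":[15,-112,-12],"angular":[0,0,0],"fingers":45},{"dp":[20,-150,-12],"angular":[0,0,0],"fingers":45},{"dp":[25,-188,-12],"angular":[0,0,0],"fingers":45}]'
python3 -m creep '[{"dp":[6,-38,0],"angular":[0,0,0],"fingers":45},{"dp":[12,-76,0],"angular":[0,0,0],"fingers":45},{"dp":[18,-114,0],"angular":[0,0,0],"fingers":45},{"dp":[24,-152,0],"angular":[0,0,-0.03],"fingers":45},{"dp":[28,-185,0],"angular":[0,0,-0.058],"fingers":45}]'
python3 to.py 508.5 -80.5 230 196.7
```

```text
clock: 3.18
eef_pos: [485.1, 145.8, 225.7]
tcp_rot: [3.142, 0.002, -2.909]
contact_force: [-0.2, -0.4, -0.0]
opening: 0.528
clock: 3.6
eef_pos: [500.2, -41.8, 225.5]
tcp_rot: [-3.141, 0.002, -2.85]
contact_force: [-0.1, 0.4, 0.4]
opening: 0.529
clock 3.6 pos [500.2 -41.8 225.5] rpy [-3.141e+00  2.000e-03 -2.850e+00] F [-0.1  0.4  0.4] open 0.529 q [-0.09  0.17  1.9  -0.    1.07 -1.95]
dp [  3.1 -39.5  -4.5] ang [-0.001  0.002 -0.   ]
```

```bash
python3 -m creep '[{"dp":[3,-25,0],"angular":[0,0,0],"fingers":45},{"dp":[3,-38,0],"angular":[0,0,0],"fingers":45},{"dp":[3,-38,0],"angular":[0,0,0],"fingers":45},{"dp":[3,-38,0],"angular":[0,0,0],"fingers":45}]'
python3 to.py 508.5 -80.5 119 196.7
python3 - <<'E'
from h import *
W=optics.grab_frame('wrist');cv2.imwrite('pics/w4.png',W)
S=optics.grab_frame('scene');cv2.imwrite('pics/s4.png',cv2.resize(S[130:310,180:380],None,fx=3.2,fy=3.2))
s=r.sense();c=optics.camera_params('wrist')
M=R.from_euler('xyz',s['tcp_rot']).as_matrix()
for b in blobs(W,(20,150,100),(32,255,255),30):print(b)
p=np.array([508.5,-80.5,167]);q=M.T@(p-s['eef_pos']);Tc=c['T_tool_cam'];k=Tc[:3,:3].T@(q-Tc[:3,3])
v=np.array([k[0],-k[1],-k[2]]);th=np.arctan2(np.hypot(v[0],v[1]),v[2]);d=v[:2]/np.hypot(*v[:2])
print('expected top px',c['cx']+c['fx']*th*d[0],c['cy']+c['fy']*th*d[1])
E
```

```text
clock: 3.93
eef_pos: [508.2, -76.7, 224.7]
tcp_rot: [3.141, 0.001, -2.853]
contact_force: [-0.7, -0.3, 0.1]
opening: 0.524
clock 3.9333 pos [508.2 -76.7 224.7] rpy [ 3.141e+00  1.000e-03 -2.853e+00] F [-0.7 -0.3  0.1] open 0.524 q [-0.15  0.19  1.88  0.    1.08 -2.01]
dp [  0.8  -3.7 105.7] ang [ 0.     0.001 -0.003]
([2.5, 148.1], [0, 129, 7, 39, 209])
([277.8, 209.0], [266, 191, 25, 36, 686])
([9.8, 286.8], [2, 281, 14, 14, 63])
([28.0, 293.8], [20, 288, 14, 14, 72])
([70.3, 309.2], [61, 302, 16, 16, 78])
expected top px 274.7556482233813 223.18512430457227
```

View pics/w4.png

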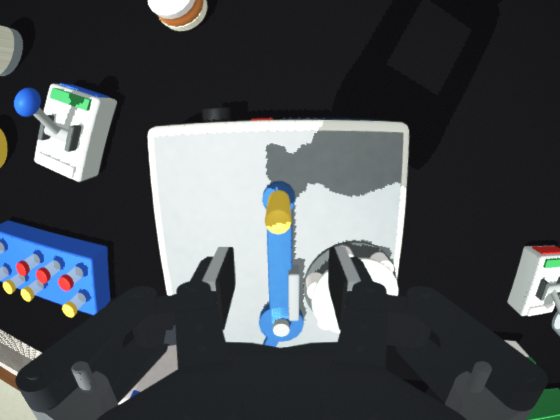

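View pics/s4.png

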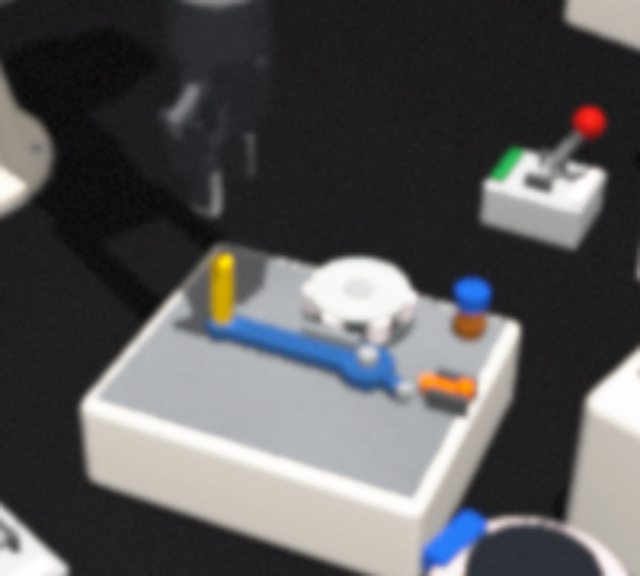

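In the wrist view the handle's top disc is at about (278,220) against a predicted (275,223), which agrees to about 1 mm. The jaws straddle it clear of the rotor. I'll go down around it.

```bash
python3 -m creep '[{"dp":[1,-2,28],"angular":[0,0,0],"fingers":45},{"dp":[1,-2,56],"angular":[0,0,0],"fingers":45},{"dp":[1,-2,84],"angular":[0,0,0],"fingers":45},{"dp":[1,-2,104],"angular":[0,0,0],"fingers":45},{"dp":[1,-2,104],"angular":[0,0,0],"fingers":45}]'
python3 to.py 508.5 -80.5 119 196.7
python3 - <<'E'
from h import *
W=optics.grab_frame('wrist');cv2.imwrite('pics/w5.png',W)
E
```

```text
clock: 4.45
eef_pos: [504.6, -77.1, 116.8]
tcp_rot: [3.139, -0.006, -2.85]
contact_force: [-1.2, -0.0, -1.2]
opening: 0.528
clock 4.45 pos [504.6 -77.1 116.8] rpy [ 3.139 -0.006 -2.85 ] F [-1.2 -0.  -1.2] open 0.528 q [-0.15  0.33  1.97  0.    0.85 -2.02]
dp [-2.7 -4.4 -2.2] ang [ 0.003 -0.006  0.   ]
```

View pics/w5.png

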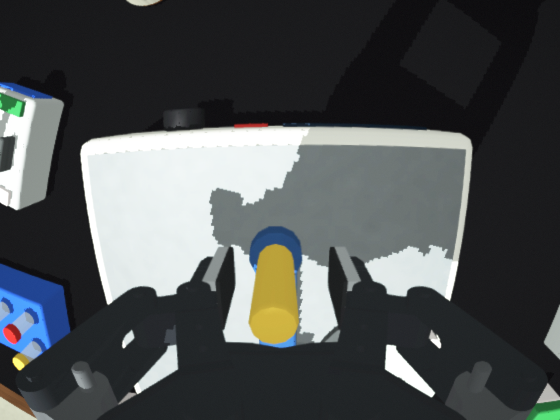

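The handle stands between the jaws about 4 mm off centre, column 273 against a mid-jaw column of 281. I'll centre and grip it.

```bash
python3 -m creep '[{"dp":[-2,-4,-3],"angular":[0,0,0],"fingers":45},{"dp":[-2,-4,-3],"angular":[0,0,0],"fingers":0},{"dp":[-2,-4,-3],"angular":[0,0,0],"fingers":0},{"dp":[-2,-4,-3],"angular":[0,0,0],"fingers":0},{"dp":[-2,-4,-3],"angular":[0,0,0],"fingers":0}]' 40
python3 -m creep '[{"dp":[0,0,0],"angular":[0,0,0],"fingers":0},{"dp":[0,0,0],"angular":[0,0,0],"fingers":0}]'
python3 - <<'E'
from h import *
s=r.sense()
# path: rotate about pivot (628.5,-45)
piv=np.array([628.5,-45.]);p0=s['eef_pos'];M=R.from_euler('xyz',s['tcp_rot'])
v=p0[:2]-piv;print('radius',np.linalg.norm(v),'ang',np.degrees(np.arctan2(*-v[::-1])),'q',s['qpos'].round(2),'z',p0[2])
for a in np.arange(0.05,0.79,0.05):
    t=np.r_[piv+R.from_euler('z',a).as_matrix()[:2,:2]@v,p0[2]]
    print(round(a,2),M.inv().apply(t-p0).round(1))
E
```

```text
clock: 4.92
eef_pos: [511.7, -81.9, 125.0]
tcp_rot: [-3.141, 0.003, -2.852]
contact_force: [0.1, 3.1, 8.0]
opening: 0.2
clock: 5.08
eef_pos: [511.7, -82.0, 125.0]
tcp_rot: [-3.141, 0.003, -2.852]
contact_force: [-0.2, 4.1, 7.7]
opening: 0.196
radius 122.51368396281202 ang 17.554616051065846 q [-0.16  0.32  1.96  0.    0.86 -2.02] z 124.97377232620244
0.05 [-0.3 -6.1  0. ]
0.1 [ -0.8 -12.2   0. ]
0.15 [ -1.7 -18.3   0. ]
0.2 [ -2.8 -24.3   0. ]
0.25 [ -4.3 -30.2   0. ]
0.3 [ -6.1 -36.1   0. ]
0.35 [ -8.1 -41.9   0.1]
0.4 [-10.5 -47.5   0.1]
0.45 [-13.1 -53.1   0.1]
0.5 [-16.  -58.5   0.1]
0.55 [-19.1 -63.7   0.1]
0.6 [-22.5 -68.8   0.1]
0.65 [-26.2 -73.7   0.1]
0.7 [-30.1 -78.4   0.1]
0.75 [-34.3 -83.    0.2]
```

The handle is gripped, with the opening at about 17 mm. Now I'll swing it about the pivot, following the arc with some yaw.

```bash
python3 -m creep '[{"dp":[-0.3,-6,0],"angular":[0,0,-0.04],"fingers":0},{"dp":[-0.8,-12,0],"angular":[0,0,-0.07],"fingers":0},{"dp":[-1.7,-18,0],"angular":[0,0,-0.11],"fingers":0},{"dp":[-2.8,-24,0],"angular":[0,0,-0.15],"fingers":0},{"dp":[-4.3,-30,0],"angular":[0,0,-0.18],"fingers":0}]'
python3 - <<'E'
from h import *
s=r.sense();piv=np.array([628.5,-45.]);v=s['eef_pos'][:2]-piv;M=R.from_euler('xyz',s['tcp_rot'])
a0=np.arctan2(*-v[::-1])-np.radians(16.7)
print('a',a0,'r',np.linalg.norm(v),'yaw',s['tcp_rot'],'F',M.inv().apply(s['contact_force']),'open',s['opening'])
for a in np.arange(0.3,0.76,0.05):
    t=np.r_[piv+R.from_euler('z',a-a0).as_matrix()[:2,:2]@v,s['eef_pos'][2]]
    print(round(a,2),M.inv().apply(t-s['eef_pos']).round(1))
E
```

```text
clock: 5.5
eef_pos: [524.3, -108.9, 124.9]
tcp_rot: [3.142, 0.003, -2.67]
contact_force: [0.2, 9.6, 8.3]
opening: 0.199
a 0.25890703096343815 r 122.26277067558641 yaw [ 3.14153109e+00  2.87845286e-03 -2.66955599e+00] F [-4.59423968  8.4266375  -8.29930782] open 0.19926384179434206
0.3 [-0.5 -5.   0. ]
0.35 [ -1.4 -11.    0. ]
0.4 [ -2.6 -17.    0. ]
0.45 [ -4. -23.   0.]
0.5 [ -5.8 -28.8   0. ]
0.55 [ -7.9 -34.6   0. ]
0.6 [-10.2 -40.2   0. ]
0.65 [-12.9 -45.7   0. ]
0.7 [-15.8 -51.1   0. ]
0.75 [-18.9 -56.4   0.1]
```

```bash
python3 -m creep '[{"dp":[-0.5,-5,0],"angular":[0,0,-0.03],"fingers":0},{"dp":[-1.4,-11,0],"angular":[0,0,-0.07],"fingers":0},{"dp":[-2.6,-17,0],"angular":[0,0,-0.1],"fingers":0},{"dp":[-4,-23,0],"angular":[0,0,-0.14],"fingers":0},{"dp":[-5.8,-29,0],"angular":[0,0,-0.17],"fingers":0}]'
python3 - <<'E'
from h import *
s=r.sense();piv=np.array([628.5,-45.]);v=s['eef_pos'][:2]-piv;M=R.from_euler('xyz',s['tcp_rot'])
a0=np.arctan2(*-v[::-1])-np.radians(16.7)
print('a',a0,'r',np.linalg.norm(v),'yaw',s['tcp_rot'],'F',M.inv().apply(s['contact_force']),'open',s['opening'],s['qpos'][5])
for a in np.arange(0.5,0.76,0.04):
    t=np.r_[piv+R.from_euler('z',a-a0).as_matrix()[:2,:2]@v,s['eef_pos'][2]]
    print(round(a,2),M.inv().apply(t-s['eef_pos']).round(1))
E
```

```text
clock: 5.92
eef_pos: [542.6, -131.6, 124.9]
tcp_rot: [3.141, 0.003, -2.5]
contact_force: [1.2, 13.2, 6.7]
opening: 0.2
a 0.4977028255473983 r 121.96072623655559 yaw [ 3.1412348   0.00320753 -2.49982724] F [-8.86021797  9.87024317 -6.63509894] open 0.19994975809497262 -2.4569713739283388
0.5 [-0.  -0.3  0. ]
0.54 [-0.9 -5.1  0. ]
0.58 [-1.9 -9.9  0. ]
0.62 [ -3.1 -14.6   0. ]
0.66 [ -4.5 -19.3   0. ]
0.7 [ -6.1 -23.9   0. ]
0.74 [ -7.8 -28.4   0. ]
```

```bash
python3 -m creep '[{"dp":[-0.9,-6,0],"angular":[0,0,-0.03],"fingers":0},{"dp":[-2,-11,0],"angular":[0,0,-0.06],"fingers":0},{"dp":[-3.5,-16,0],"angular":[0,0,-0.09],"fingers":0},{"dp":[-5,-21,0],"angular":[0,0,-0.12],"fingers":0},{"dp":[-7,-26,0],"angular":[0,0,-0.15],"fingers":0}]'
python3 -m creep '[{"dp":[0,0,0],"angular":[0,0,0],"fingers":0},{"dp":[0,0,0],"angular":[0,0,0],"fingers":0},{"dp":[0,0,0],"angular":[0,0,0],"fingers":0},{"dp":[0,0,0],"angular":[0,0,0],"fingers":0},{"dp":[0,0,0],"angular":[0,0,0],"fingers":0}]'
python3 - <<'E'
from h import *
s=r.sense();piv=np.array([628.5,-45.]);v=s['eef_pos'][:2]-piv;M=R.from_euler('xyz',s['tcp_rot'])
print('a',np.arctan2(*-v[::-1])-np.radians(16.7),'r',np.linalg.norm(v),'Ftool',M.inv().apply(s['contact_force']),'open',s['opening'],s['qpos'][5])
for n in ('wrist','scene','top'): cv2.imwrite(f'pics/{n}6.png',optics.grab_frame(n))
S=cv2.imread('pics/scene6.png');cv2.imwrite('pics/s6.png',cv2.resize(S[130:330,120:390],None,fx=2.9,fy=2.9))
E
```

```text
clock: 6.33
eef_pos: [562.9, -147.6, 124.8]
tcp_rot: [3.14, 0.003, -2.35]
contact_force: [-3.1, 14.5, 10.2]
opening: 0.201
clock: 6.75
eef_pos: [563.1, -147.9, 124.8]
tcp_rot: [3.141, 0.003, -2.352]
contact_force: [-1.5, 11.4, 8.1]
opening: 0.194
a 0.7129252651513872 r 121.9070833849148 Ftool [-7.04286581  9.09474353 -8.08771735] open 0.19400329618954168 -2.6232932274777205
```

View pics/s6.png

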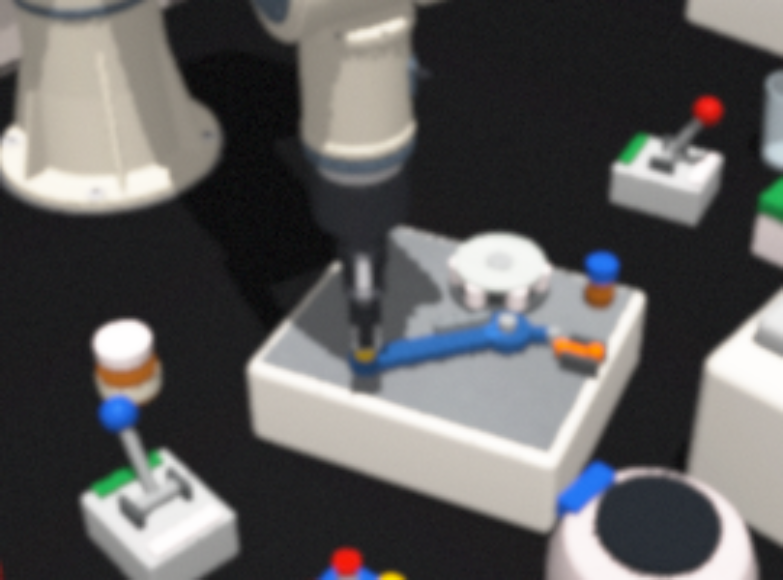

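View pics/wrist6.png

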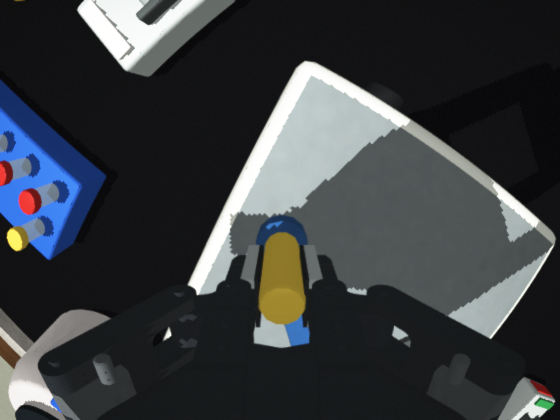

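View pics/top6.png

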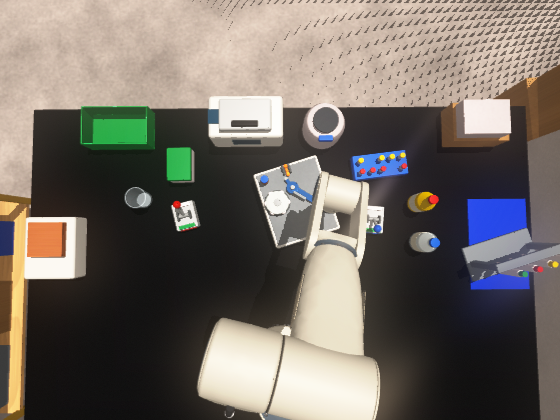

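The scene view shows the handle gripped and swung to pump -y, the pawl seated, the red ball over the off side and the blue ball still on. I'll make one independent angle check from the scene image.

Run:
```python
from h import *
p=plane('scene',120+365/2.9,130+364/2.9,100);q=plane('scene',120+508/2.9,130+322/2.9,115)
v=q-p;print(p,q,np.linalg.norm(v[:2]),np.arctan2(v[1],v[0])-np.radians(16.7))
S0=cv2.imread('pics/scene0.png');S=cv2.imread('pics/scene6.png');T0=cv2.imread('pics/top0.png');T=cv2.imread('pics/top6.png')
for a in (S0,S): print([b[0] for b in blobs(a,(100,150,80),(125,255,255)) if b[1][4]<300 and b[0][0]>50])
for a in (T0,T): print([b[0] for b in blobs(a,(50,120,60),(85,255,255),30) if b[1][4]<2500])
s=r.sense();print(s['clock'],s['qvel'].round(3),s['contact_force'].round(1))
```

```text
[ 566.61873358 -150.40343765  100.        ] [631.65701606 -42.7139466  115.        ] 125.80542385218932 0.7360128359361301
[[327.3, 221.1], [160.1, 272.5], [68.8, 295.1], [322.0, 297.1]]
[[327.3, 221.0], [160.1, 272.4], [68.8, 295.1], [322.1, 297.1]]
[[178.1, 163.6]]
[[178.1, 163.5], [186.3, 225.8]]
6.9 [ 0.001 -0.002 -0.     0.001  0.001 -0.002] [-1.  11.3  9.4]
```

The image gives 0.74 rad with an arm length of 126 mm, against 0.71 rad from the TCP. The vial, blue ball and bottle cap have not moved, and the arm is still. Handing in.

```bash
python3 -c "
from rig import r
print(r.sign_off())"
```

```text
the job is handed in; nothing more can be done
None
```

The pump is switched off at the red lever, and the gripper is still holding the yellow tensioner handle back past its click. I handed the job in at 6.9 s on the robot's clock; no verdict was reported.

- **Red lever:** I pushed the ball over to the white side with closed fingers until it met the end stop at about 15 N. It stayed over after I backed away, having moved about 72 mm, and was still there in the last picture.
- **Tensioner:** I then gripped the handle at 40 N and swung it about its pivot. Its angle came out at 0.71 rad from the tool position and 0.74 rad from the scene picture, a 0.03 rad difference that still clears the 0.58 rad needed. The wrist sensor read about 11 N sideways, and the arm was still.
- **Pawl:** it looked seated in the scene picture, but I could not measure its slide.
- **Everything else:** the blue ball, vial, media bottle cap and tip box are within 0.1 pixel of where they started. The beaker, tube rack, jar and spray bottle I checked only by eye in the last views.
- **Unexplained:** the tool read an upward force of about 8 N after closing on the handle, probably the pads rubbing along the post. It stayed far below the limits.

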